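Pop open the jammed till drawer with the release pin

ROBOT

A 6-joint arm with a two-finger parallel gripper is mounted at the origin on the work surface. World frame = base frame: x ahead of the robot, y to its left, z up, the work surface at z = 0. Lengths are in m, angles in rad, forces in N, time in s.
With the tool pointing down it reaches from about 0.425 to 0.95 m from the base axis. Payload 3.5 kg.
Tool frame: the origin (TCP) lies at the very end of the fingers, on their centre line; the grasp point (between the pads) lies 19 mm behind it (tcp_to_grasp is the distance from the TCP to the grasp point, in m); z points along the fingers, y is the direction in which the jaws open and shut (so a half turn about z gives the same grasp; the last joint's range is limited). The gripper opens to 85 mm and grips with 20 to 120 N. Pads are 22 mm wide; open, the fingers measure 114 mm over their backs; the gripper's body (76 mm by 85 mm) begins 54 mm behind the grasp point. The pads swing forward as they close: fully open they stand 13 mm farther back than shut.
Start: joints at [-1.44, 0.286, 1.577, -0, 1.279, -0.15], TCP at [0.187, -0.649, 0.231] pointing down, gripper open.
Joint ranges: [-2.77, 2.77], [-0.9, 2.22], [0.21, 2.48], [-1.53, 4.67], [0.24, 2.81], [-2.84, 2.84]. Speed limits (rad/s): [2.79, 2.79, 3.14, 3.14, 3.14, 3.14].

INTERFACE

Orientations are given as a unit quaternion [x, y, z, w].
In Python, from plant import * gives the robot as it stands. The module is installed in compiled form; this text tells all that it offers.
- The arm moves only by the tool arm_command, never from a script. Its argument "steps" is a list of rows, each a list of 3 entries, a list of its own where there are three numbers: the turn, a rotation vector about the tool's x, y, z in rad, then the shift along the tool's x, y, z in m, then the gripper command: -1 is shut, 1 is fully open, values between are in proportion. A call has 1 to 12 rows; each row is the pose to reach, as a shift and turn from the pose measured when the call began, along the tool's axes at that moment; what a row does not reach only later rows make up. A row lasts 1/8 s, in which the tool goes at most 62.5 mm and 10.7 degrees, less where a joint would pass 70% of its speed; a pose out of reach is approached as far as the arm can. A call with a gripper value outside its range is refused whole. The fingers move at their own pace and stop on an object; "force" is the grip in N (left out, the last holds). Time passes only in rows, so rows that repeat a pose let the fingers close. It gives the time, the measured TCP pose, the force and the opening at its end, in the units of the state.
- get_state(): the state, without advancing time (a new reading comes with each control period).
- read_camera(name): name is "scene" or "top" or "wrist"; returns a dict with "frame" (384x512x3 uint8, red, green, blue), "vfov" (degrees; the focal length in pixels is half the picture's height over the tangent of half this angle, whatever the lens; pixels are square), "cx", "cy" (the principal point, pixels), "position" and "rotation" of the camera in the world; the wrist camera has in their place "mount" (4x4, takes a point from camera to tool coordinates, whose origin is the TCP and whose axes are the flange's). Camera axes: x right, y up, looking along -z (the intrinsics and any distortion apply to the point x, -y, -z); pixel columns grow to the right and rows downward; lengths in m; the calibration is good to about 2 mm. A picture is of the moment at which its call begins: read the wrist's pose just before it. There is no depth.
- sign_off(): hands the job in, once; it reports no verdict.
The state is a dict: "time": time; "qpos": joint angles; "dq": joint speeds; "joint_efforts": joint torques, N m; "eef_pos": TCP position; "tcp_rot": TCP orientation; "contact_force": force on the tool from outside, world axes, zero at the start; "wrist_torque": the same for the moment, N m; "opening": opening from 0.0 (shut) to 1.0 (fully open).
Only numpy, scipy, OpenCV 4.12 (cv2) and the standard library are available. Lean on these libraries where they do the work, as an engineer would, in place of code of your own. Each camera call takes 0.05 s, during which the arm holds its last target.

TASK

The till on the bakery counter will not open by itself. Take the release pin from its wooden stand, push it straight down through the round hole in the till's top until the coin drawer springs open, then put the pin back upright in its stand, fully home, and leave the drawer open.

Things in the scene. Friction and masses are not known exactly. Their poses are not given: they have to be found in the camera images.
- pin: Release pin, 80 g, upright in its stand, round about its z (up). Origin: lower tip. Steel shaft 8 mm diameter from 0 to 65 mm above the tip, flange 44 mm diameter to 71 mm, black handle 20 mm diameter to 125 mm (top): grip this about 100 mm above the tip. Not the biscuit stamp: same handle, no stand, 60 mm wooden foot on the counter, 96 mm tall. The two may be in either place.
- release_hole (a point): Centre of the 27 mm round hole through the 6 mm top plate of the till, on its top face, 100 mm above the counter. Till: fixed grey box 260 (its x, drawer front to back) x 300 (y) x 100 mm; the point has its axes. Hole: 80 mm behind and 60 mm right of the top's middle; no other hole is open (steel disc at rear left: lock; dark line: note slot). Hidden latch: see drawer.
- drawer (a joint): Coin drawer, m: 0 shut, 0.08 fully out (along the till's -x, towards the robot's side). Held by a latch under the hole: a flat 42 mm sprung plate 40 mm below the till's top face, yielding down (4 N at first, 7 N at 20 mm); past 10 mm the drawer springs out within 1 s and stays out. So the pin's tip must go 52 to 64 mm below the top face (its flange meets the top at 65).
- stand_hole (a point): Centre of the 25 mm hole in the 8 mm top plate of the pin's stand, on its top face, 80 mm above the counter; z up. The stand is a fixed wooden frame 70 x 70 x 80 mm, open at two opposite sides, free for 74 mm below the top face. The pin hangs in it upright, its flange lying on the plate, its tip 65 mm below this point.
Things that resemble listed ones, but are neither listed nor needed, are in the scene too. What is shaped like the pin but pink is not meant.

How it is judged:
By the outcome, as a careful person would: the job done as asked, in the order asked, and still so for the second after the job is handed in, with the robot touching nothing.
It also fails if it takes over 50 s, if anything falls off the work surface, if the arm or the gripper's body presses on something with over 40 N, if the wrist force passes 120 N, or if a joint passes its speed limit or range.

## Working session

There is one attempt and no reset: what is moved stays moved. The work goes in short steps, Python scripts to look and compute and a tool call to move; the robot and the scene stay as the last step left them, time stands still between calls to the robot, and variables do not carry over. Pictures are saved under pics/ and viewed, and the job is handed in when it is done.

Besides the shell and the picture viewer there is one more tool, called after "Emit:" by a JSON object that holds its "op" and its "data", one argument or row to a line. arm_command: Moves the arm, as the interface text tells. Its arguments: {"type":"object","properties":{"steps":{"type":"array"},"force":{"type":"number"}},"required":["steps"]}

```bash
mkdir -p pics; python3 - <<'E'
from plant import *
import cv2,numpy as np,json
s=get_state();print(s)
for n in ["scene","top","wrist"]:
    c=read_camera(n); cv2.imwrite(f"pics/{n}0.png",c["frame"][:,:,::-1])
    print(n,{k:(np.round(v,4).tolist() if not isinstance(v,str) else v) for k,v in c.items() if k!="frame"})
E
```

```text
{'time': 0.0, 'qpos': array([-1.43999303e+00,  2.87181238e-01,  1.57817893e+00, -9.55385626e-06,
        1.27862082e+00, -1.49999412e-01]), 'dq': array([-0.00072988,  0.00163554, -0.00054625,  0.00093077, -0.00186715,
        0.00086605]), 'joint_efforts': array([-9.28749469e-04, -4.05982268e+01, -2.92627770e+01, -1.22378719e-04,
        5.90716110e-03, -8.89693865e-06]), 'eef_pos': array([ 0.18699982, -0.64788962,  0.22993576]), 'tcp_rot': array([ 9.90159011e-01,  1.39941798e-01,  6.88889216e-06, -1.19415657e-03]), 'contact_force': array([-0.24801763,  0.674279  , -0.4141192 ]), 'wrist_torque': array([ 0.03376435, -0.04741819,  0.01936303]), 'opening': 1.0015512603297716}
scene {'vfov': 55.4393, 'cx': 255.4486, 'cy': 188.4845, 'position': [0.8961, 0.3106, 0.6497], 'rotation': [0.1452, 0.3358, 0.8635, 0.3472]}
top {'vfov': 42.8693, 'cx': 251.7616, 'cy': 193.3215, 'position': [0.3834, -0.0607, 1.1091], 'rotation': [0.0416, -0.0432, -0.7014, 0.7102]}
wrist {'vfov': 66.9447, 'cx': 253.741, 'cy': 193.9145, 'mount': [[-0.0002, 0.9638, 0.2667, 0.068], [1.0, 0.0001, 0.0004, 0.0005], [0.0004, 0.2667, -0.9638, -0.1426], [0.0, 0.0, 0.0, 1.0]]}
```

View pics/scene0.png

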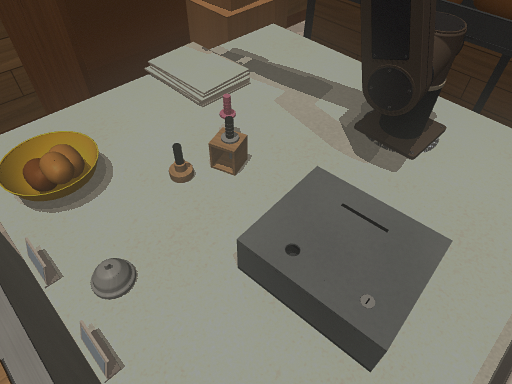

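View pics/top0.png

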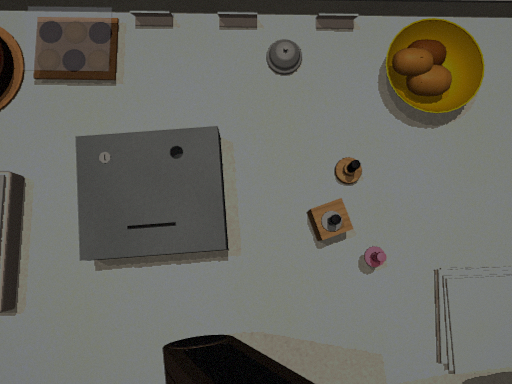

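View pics/wrist0.png

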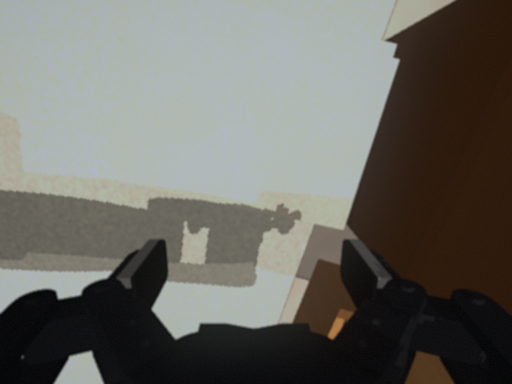

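Scene: the pin in its stand has its handle at (229,125); the stamp on its wooden foot is at (180,160), and the pink look-alike is at (227,105). The open hole in the till is at (292,250) and the lock disc at (368,300). Top: pin about (335,219), stamp (350,169), pink (376,257), hole (176,152), lock (105,157). I'll take close crops next.

```bash
cat > h.py <<'E'
import numpy as np,cv2
from scipy.spatial.transform import Rotation as R
from plant import *
def cam(n):
    s=get_state(); c=read_camera(n); f=192/np.tan(np.radians(c["vfov"]/2))
    if n=="wrist":
        T=np.eye(4);T[:3,:3]=R.from_quat(s["tcp_rot"]).as_matrix();T[:3,3]=s["eef_pos"];T=T@c["mount"];Rm=T[:3,:3];p=T[:3,3]
    else: Rm=R.from_quat(c["rotation"]).as_matrix() if np.size(c["rotation"])==4 else np.array(c["rotation"]);p=np.array(c["position"])
    return dict(f=f,cx=c["cx"],cy=c["cy"],R=Rm,p=p,frame=c["frame"])
def ray(c,u,v):
    d=c["R"]@np.array([(u-c["cx"])/c["f"],-(v-c["cy"])/c["f"],-1]);return d/np.linalg.norm(d)
def atz(c,u,v,z):
    d=ray(c,u,v);return c["p"]+d*(z-c["p"][2])/d[2]
def proj(c,P):
    q=c["R"].T@(np.array(P)-c["p"]);return np.array([c["cx"]+c["f"]*q[0]/-q[2],c["cy"]-c["f"]*q[1]/-q[2]])
def tri(l):
    A=np.zeros((3,3));b=np.zeros(3)
    for c,u,v in l:
        d=ray(c,u,v);M=np.eye(3)-np.outer(d,d);A+=M;b+=M@c["p"]
    P=np.linalg.solve(A,b);return P
def crop(c,x,y,w,h,k,name):
    im=cv2.resize(c["frame"][y:y+h,x:x+w,::-1],None,fx=k,fy=k,interpolation=cv2.INTER_CUBIC)
    for i in range(0,w,10):
        cv2.line(im,(i*k,0),(i*k,6),(0,0,255),1); 
        if i%20==0: cv2.putText(im,str(x+i),(i*k,18),0,.4,(0,0,255),1)
    for i in range(0,h,10):
        cv2.line(im,(0,i*k),(6,i*k),(0,0,255),1)
        if i%20==0: cv2.putText(im,str(y+i),(8,i*k+4),0,.4,(0,0,255),1)
    cv2.imwrite("pics/"+name,im)
E
python3 - <<'E'
from h import *
s=cam("scene");t=cam("top")
crop(s,160,85,110,95,7,"s1.png");crop(t,300,140,100,80*1+50,4,"t1.png")
crop(s,230,160,225,205,3,"s2.png");crop(t,70,120,170,150,4,"t2.png")
E
```

```text
(no output)
```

View pics/s1.png

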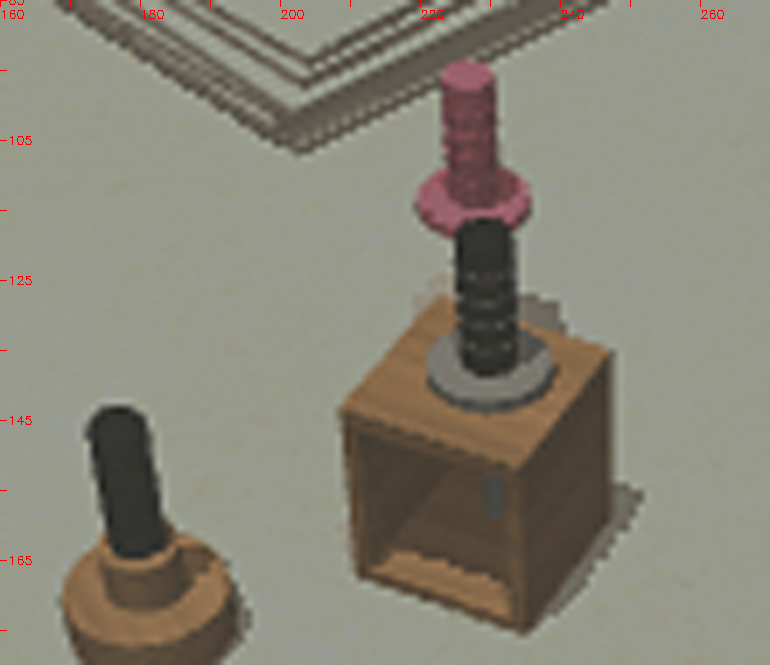

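View pics/t1.png

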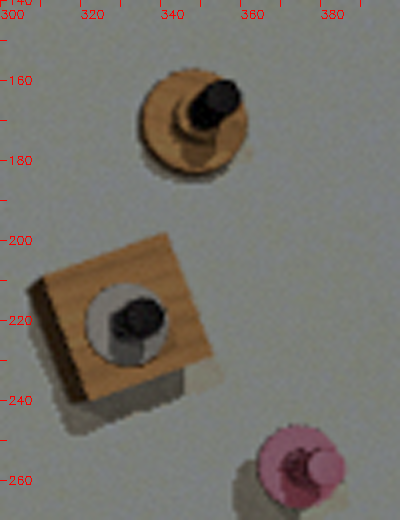

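View pics/s2.png

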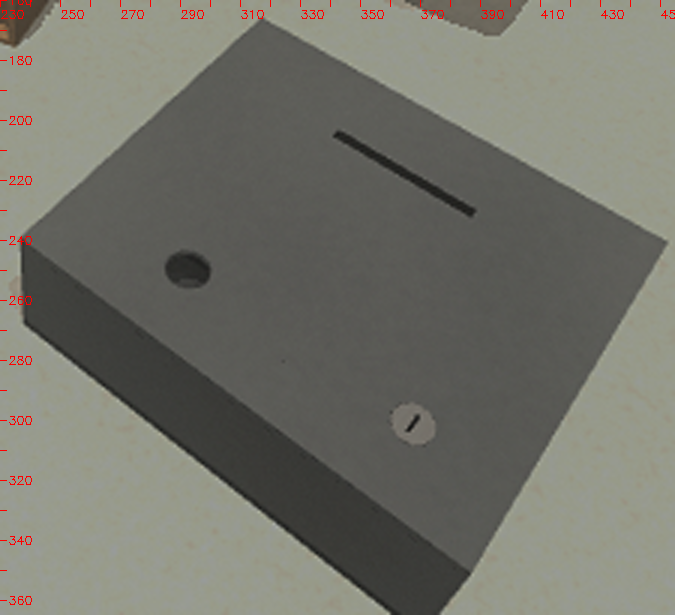

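View pics/t2.png

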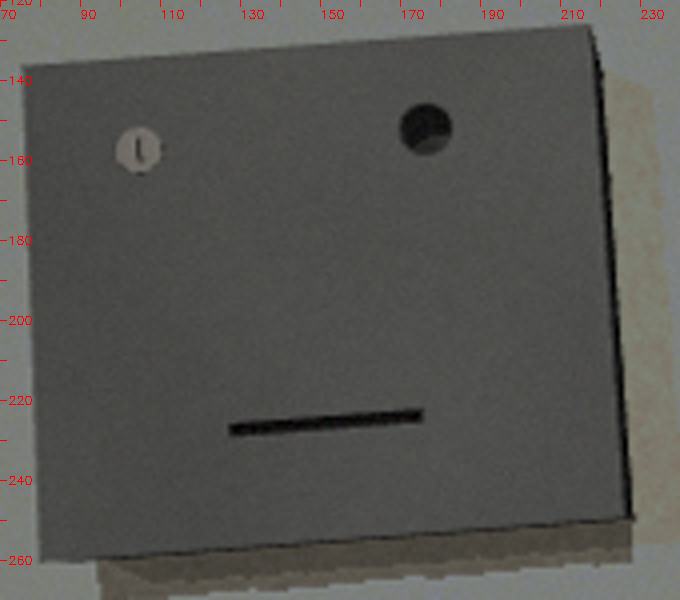

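The crops confirm the choice. The pin has a grey steel flange lying on the wooden stand; its flange is at scene (230,137) and top (332,221). The stamp (scene 177,147) stands free on a wooden foot, and the pink one is separate. The open hole is at scene (292.7,249.7), top (176.5,152.3).

```bash
python3 - <<'E'
from h import *
s=cam("scene");t=cam("top")
np.set_printoptions(precision=4,suppress=True)
def both(n,a,b,z): print(n,"S",atz(s,*a,z),"T",atz(t,*b,z),"tri",tri([(s,*a),(t,*b)]))
both("handletop",(229.3,117.6),(336.8,218.8),.140)
both("flange",(230,136.9),(332,220.8),.086)
S=[(222.4,127.4),(247.4,135.3),(234,151.9),(209,143.6)];T=[(310.5,209.5),(341.3,198.5),(353.3,228.8),(321.3,240.8)]
for n,L,c in(("S",S,s),("T",T,t)):
    P=np.array([atz(c,*p,.08) for p in L]);print(n,P[:,:2].tolist(),P.mean(0),np.linalg.norm(P-np.roll(P,1,0),axis=1))
both("hole",(292.7,249.7),(176.5,152.3),.1)
S=[(316.7,166.7),(452.3,240.7),(386.7,350.7),(237.3,239)];T=[(228,249.5),(80,260.5),(75.5,136.5),(217.5,126.5)]
for n,L,c in(("S",S,s),("T",T,t)):
    P=np.array([atz(c,*p,.1) for p in L]);m=P.mean(0);print(n,P.round(4).tolist(),m,np.linalg.norm(P-np.roll(P,1,0),axis=1))
    x=(P[3]+P[2]-P[0]-P[1]);x/=np.linalg.norm(x);y=np.array([-x[1],x[0],0]);print("x",x,"hole pred",m+.08*x-.06*y)
E
```

```text
handletop S [ 0.447  -0.2254  0.14  ] T [ 0.4515 -0.2315  0.14  ] tri [ 0.449  -0.2287  0.14  ]
flange S [ 0.4497 -0.2227  0.086 ] T [ 0.4509 -0.2309  0.086 ] tri [ 0.4489 -0.2289  0.0827]
S [[0.4340225229729235, -0.2694649481831897], [0.40955135077409094, -0.20383888954601054], [0.4746884727058779, -0.18056839288108678], [0.4983904199215099, -0.2436768585398858]] [ 0.4542 -0.2244  0.08  ] [0.0693 0.07   0.0692 0.0674]
T [[0.474657924127179, -0.18664517724326685], [0.4988465103611577, -0.25194485500815844], [0.435069176311287, -0.2765629071997754], [0.4091218524733989, -0.20914407735392476]] [ 0.4544 -0.2311  0.08  ] [0.0693 0.0696 0.0684 0.0722]
hole S [0.5884 0.1031 0.1   ] T [0.5898 0.0968 0.1   ] tri [0.5886 0.0997 0.0974]
S [[0.3902, -0.0039, 0.1], [0.3611, 0.2922, 0.1], [0.619, 0.3149, 0.1], [0.6444, 0.0182, 0.1]] [0.5037 0.1553 0.1   ] [0.2552 0.2976 0.2588 0.2978]
x [0.9962 0.0871 0.    ] hole pred [0.5886 0.1025 0.1   ]
T [[0.3885, -0.0149, 0.1], [0.3625, 0.2869, 0.1], [0.6209, 0.3104, 0.1], [0.6464, 0.012, 0.1]] [0.5046 0.1486 0.1   ] [0.2592 0.3029 0.2595 0.2995]
x [0.9953 0.097  0.    ] hole pred [0.59   0.0966 0.1   ]
```

```bash
cat >> h.py <<'E'
np.set_printoptions(precision=4,suppress=True)
def go(P,yaw=None):
    s=get_state();r=R.from_quat(s["tcp_rot"]);d=r.inv().apply(np.array(P)-s["eef_pos"])
    print("t",s["time"],"pos",s["eef_pos"],"shift",d)
    if yaw is not None:
        g=R.from_euler("z",yaw)*R.from_quat([1,0,0,0]);print("turn",(r.inv()*g).as_rotvec())
    print("yaw",(r*R.from_quat([1,0,0,0]).inv()).as_euler("xyz"),"F",s["contact_force"],"open",s["opening"])
E
python3 - <<'E'
from h import *
s=cam("scene");t=cam("top")
print("pinktop",tri([(s,227,95.5),(t,380.5,256)]),"stamp",tri([(s,177,145),(t,354.5,164.5)]))
go([.45,-.2285,.23],.28)
E
```

```text
pinktop [ 0.3772 -0.3185  0.1251] stamp [ 0.5679 -0.2761  0.0963]
t 0.45 pos [ 0.1871 -0.6485  0.2312] shift [ 0.369  -0.3307  0.0013]
turn [-0.0002 -0.0001  0.0008]
yaw [ 0.0002 -0.0001  0.2808] F [-0.8365  1.4161  0.2744] open 0.9974283331574024
```

Emit:
{"op": "arm_command", "data": {
  "steps": [
    [[0, 0, 0], [0.045, -0.04, 0], 1],
    [[0, 0, 0], [0.09, -0.08, 0], 1],
    [[0, 0, 0], [0.135, -0.12, 0], 1],
    [[0, 0, 0], [0.18, -0.16, 0], 1],
    [[0, 0, 0], [0.225, -0.2, 0], 1],
    [[0, 0, 0], [0.27, -0.24, 0], 1],
    [[0, 0, 0], [0.315, -0.28, 0], 1],
    [[0, 0, 0], [0.369, -0.331, 0], 1],
    [[0, 0, 0], [0.369, -0.331, 0], 1],
    [[0, 0, 0], [0.369, -0.331, 0], 1]
  ]
}}

```text
time: 1.7
eef_pos: [0.4501, -0.2279, 0.2315]
tcp_rot: [0.99, 0.141, -0.0, 0.0]
contact_force: [0.5, -0.7, -0.5]
opening: 0.998
```

```bash
python3 - <<'E'
from h import *
go([.45,-.2285,.23],.28)
w=cam("wrist"); cv2.imwrite("pics/w1.png",w["frame"][:,:,::-1])
print(proj(w,[.45,-.2285,.14]),proj(w,[.45,-.2285,.086]))
E
```

```text
t 1.7 pos [ 0.4501 -0.2279  0.2315] shift [-0.0003  0.0005  0.0015]
turn [0.0006 0.0001 0.0026]
yaw [-0.0006  0.0001  0.2826] F [ 0.4889 -0.7341 -0.4672] open 0.9978230434547766
[253.8421 197.8576] [253.815 183.019]
```

View pics/w1.png

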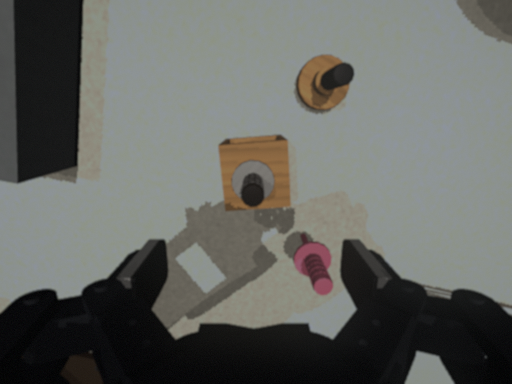

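Wrist view: pin handle top at about (252,196), flange (253,182), against predictions of (254,198) and (254,183). So the averaged position is good to 1–2 mm. I'll check a close crop.

```bash
python3 - <<'E'
from h import *
w=cam("wrist"); crop(w,205,125,100,95,7,"w1c.png")
E
```

```text
(no output)
```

View pics/w1c.png

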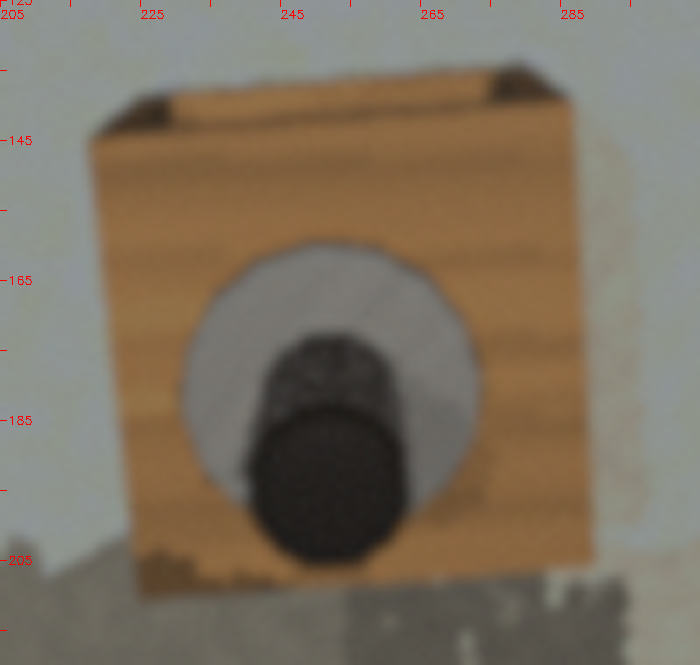

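```bash
python3 - <<'E'
from h import *
w=cam("wrist")
print("top",atz(w,251.9,194.6,.14),"fl",atz(w,252.4,180.7,.086))
P=np.array([atz(w,205+a/7,125+b/7,.08) for a,b in[(92,138),(572,103),(594,562),(138,598)]]);print("stand",P.mean(0),np.linalg.norm(P-np.roll(P,1,0),axis=1))
for n in["scene","top"]:
    c=cam(n);print(n,proj(c,[.589,.0997,.1]))
go([.452,-.227,.096])
E
```

```text
top [ 0.4517 -0.2274  0.14  ] fl [ 0.4513 -0.2277  0.086 ]
stand [ 0.4554 -0.2292  0.08  ] [0.0697 0.0688 0.0689 0.0696]
scene [291.0343 248.7263]
top [175.1189 152.6652]
t 1.95 pos [ 0.4493 -0.2295  0.2312] shift [ 0.0033 -0.0017  0.1352]
yaw [0.0001 0.0003 0.2785] F [-0.5594  0.4081 -1.0158] open 0.9952540519939035
```

Emit:
{"op": "arm_command", "data": {
  "steps": [
    [[0, 0, 0], [0.002, 0, 0.04], 1],
    [[0, 0, 0], [0.002, 0, 0.075], 1],
    [[0, 0, 0], [0.002, 0, 0.105], 1],
    [[0, 0, 0], [0.002, 0, 0.125], 1],
    [[0, 0, 0], [0.002, 0, 0.134], 1],
    [[0, 0, 0], [0.002, 0, 0.134], 1],
    [[0, 0, 0], [0.002, 0, 0.134], 1]
  ],
  "force": 60
}}

```text
time: 2.82
eef_pos: [0.4518, -0.2297, 0.0984]
tcp_rot: [0.99, 0.139, 0.001, 0.001]
contact_force: [0.1, 0.5, 0.2]
opening: 1.001
```

```bash
python3 - <<'E'
from h import *
go([.4515,-.2275,.097],.28)
w=cam("wrist"); cv2.imwrite("pics/w2.png",w["frame"][:,:,::-1])
E
```

```text
t 2.825 pos [ 0.4518 -0.2297  0.0984] shift [ 0.0003 -0.0022  0.0014]
turn [ 0.0016 -0.001  -0.002 ]
yaw [-0.0016 -0.001   0.278 ] F [0.0777 0.5343 0.2207] open 1.0010462991537972
```

View pics/w2.png

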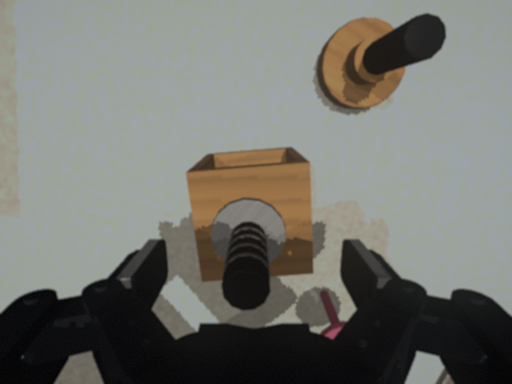

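The handle lies between the pads, about 2 mm to the left (tool -y). I'll centre and close.

Emit:
{"op": "arm_command", "data": {
  "steps": [
    [[0, 0, 0], [0, -0.002, 0.001], 0.6],
    [[0, 0, 0], [0, -0.002, 0.001], 0],
    [[0, 0, 0], [0, -0.002, 0.001], -1],
    [[0, 0, 0], [0, -0.002, 0.001], -1],
    [[0, 0, 0], [0, -0.002, 0.001], -1],
    [[0, 0, 0], [0, -0.002, 0.001], -1],
    [[0, 0, 0], [0, -0.002, 0.001], -1],
    [[0, 0, 0], [0, -0.002, 0.001], -1]
  ],
  "force": 60
}}

```text
time: 3.88
eef_pos: [0.4515, -0.2279, 0.0977]
tcp_rot: [0.99, 0.139, 0.001, 0.001]
contact_force: [-0.7, 0.5, 2.8]
opening: 0.214
```

```bash
python3 - <<'E'
from h import *
go([.4515,-.2275,.097],.28)
w=cam("wrist"); cv2.imwrite("pics/w3.png",w["frame"][:,:,::-1])
E
```

```text
t 3.875 pos [ 0.4515 -0.2279  0.0977] shift [ 0.0001 -0.0004  0.0007]
turn [ 0.0022 -0.0016 -0.0018]
yaw [-0.0022 -0.0016  0.2782] F [-0.7416  0.4896  2.7975] open 0.21429030351756548
```

View pics/w3.png

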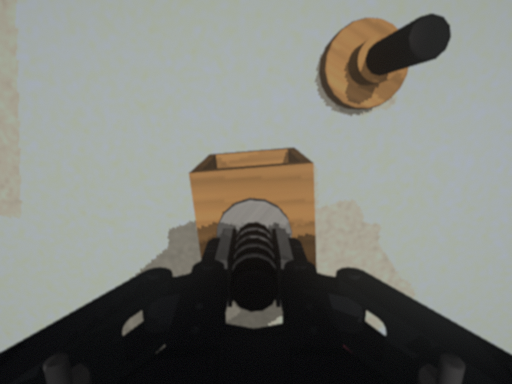

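The grip is on the handle: the opening is about 18 mm for the 20 mm handle. Lifting straight up.

Emit:
{"op": "arm_command", "data": {
  "steps": [
    [[0, 0, 0], [0, 0, -0.01], -1],
    [[0, 0, 0], [0, 0, -0.03], -1],
    [[0, 0, 0], [0, 0, -0.06], -1],
    [[0, 0, 0], [0, 0, -0.09], -1],
    [[0, 0, 0], [0, 0, -0.12], -1],
    [[0, 0, 0], [0, 0, -0.135], -1],
    [[0, 0, 0], [0, 0, -0.135], -1],
    [[0, 0, 0], [0, 0, -0.135], -1]
  ]
}}

```text
time: 4.92
eef_pos: [0.4506, -0.2271, 0.2311]
tcp_rot: [0.99, 0.139, -0.0, -0.0]
contact_force: [-0.9, -0.3, -1.5]
opening: 0.215
```

```bash
python3 - <<'E'
from h import *
go([.589,.0997,.233],.28)
for n in["scene","wrist"]:
    w=cam(n); cv2.imwrite(f"pics/{n}4.png",w["frame"][:,:,::-1])
    if n=="scene": crop(w,170,50,120,130,4,"s4c.png")
E
```

```text
t 4.925 pos [ 0.4506 -0.2271  0.2311] shift [ 0.2229 -0.2763 -0.0019]
turn [-0.0001  0.0002 -0.0019]
yaw [0.0001 0.0002 0.2781] F [-0.8615 -0.321  -1.5449] open 0.21463729506523338
```

View pics/scene4.png

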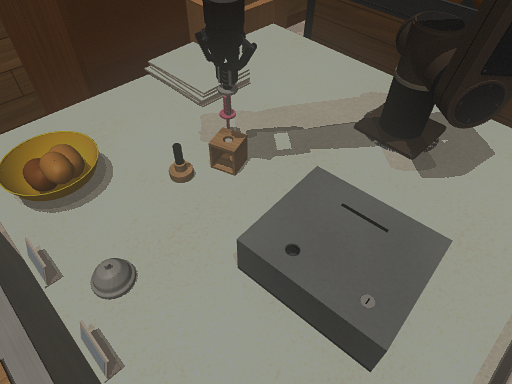

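View pics/wrist4.png

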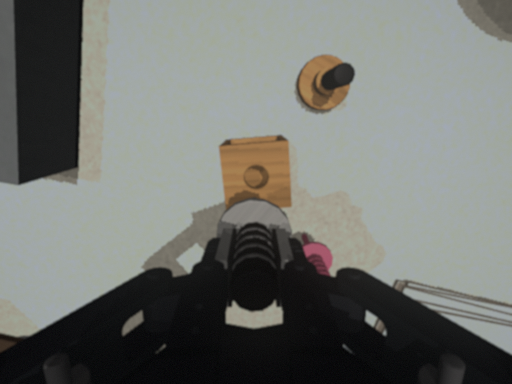

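The pin is out, held upright, and the empty stand hole is visible at wrist (256,177). I'll measure it, then move over the till.

```bash
python3 - <<'E'
from h import *
w=cam("wrist"); crop(w,205,125,100,95,7,"w4c.png")
print(get_state()["eef_pos"])
for p in [(256,177)]: print(atz(w,*p,.08))
E
```

```text
[ 0.4507 -0.2272  0.2312]
[ 0.4559 -0.2283  0.08  ]
```

View pics/w4c.png

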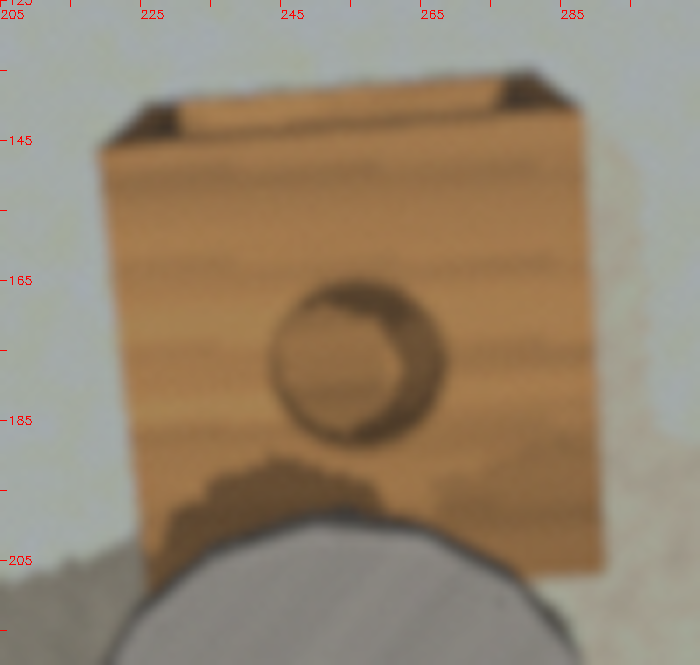

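Emit:
{"op": "arm_command", "data": {
  "steps": [
    [[0, 0, 0], [0.02, -0.025, 0], -1],
    [[0, 0, 0], [0.05, -0.062, 0], -1],
    [[0, 0, 0], [0.08, -0.1, 0], -1],
    [[0, 0, 0], [0.11, -0.137, 0], -1],
    [[0, 0, 0], [0.14, -0.174, 0], -1],
    [[0, 0, 0], [0.17, -0.211, 0], -1],
    [[0, 0, 0], [0.2, -0.248, 0], -1],
    [[0, 0, 0], [0.215, -0.267, 0], -1],
    [[0, 0, 0], [0.223, -0.276, 0], -1],
    [[0, 0, 0], [0.223, -0.276, 0], -1],
    [[0, 0, 0], [0.223, -0.276, 0], -1]
  ]
}}

```text
time: 6.45
eef_pos: [0.5891, 0.0985, 0.2309]
tcp_rot: [0.99, 0.138, -0.0, 0.0]
contact_force: [-0.2, 0.7, -1.6]
opening: 0.217
```

```bash
python3 - <<'E'
from h import *
go([.589,.0997,.233],.28)
for n in["scene","top","wrist"]:
    w=cam(n); cv2.imwrite(f"pics/{n}5.png",w["frame"][:,:,::-1])
print(proj(w,[.589,.0997,.1]))
crop(w,195,115,120,100,6,"w5c.png")
E
```

```text
t 6.45 pos [0.5891 0.0985 0.2309] shift [ 0.0003 -0.0012 -0.0021]
turn [ 0.0001  0.0008 -0.0028]
yaw [-0.0001  0.0008  0.2772] F [-0.1987  0.7059 -1.5548] open 0.21680738320020393
[252.0699 185.8953]
```

View pics/w5c.png

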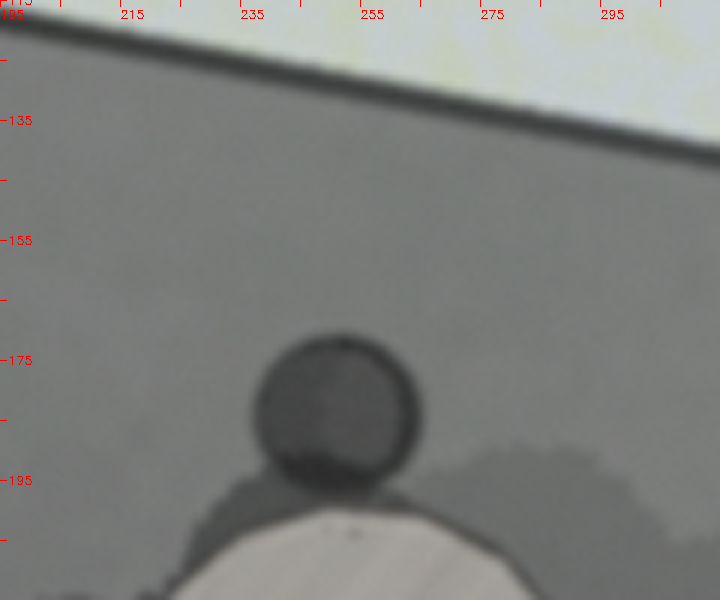

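View pics/scene5.png

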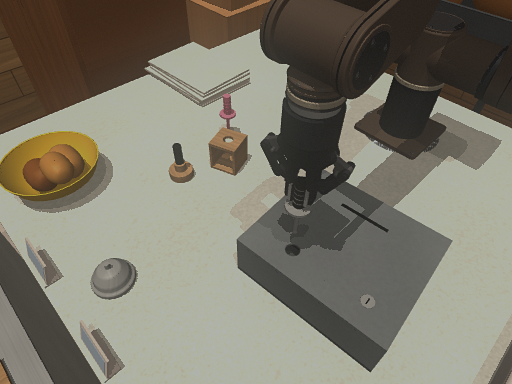

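```bash
python3 - <<'E'
from h import *
s=get_state();w=cam("wrist");t=cam("top");sc=cam("scene")
print(s["eef_pos"],"hole",atz(w,195+338/6,115+413/6,.1))
print("stand hole4 same offset: see earlier")
r=R.from_quat(s["tcp_rot"])
a=np.linspace(0,2*np.pi,200)
for z in(.0117,.0177):
    q=np.array([proj(w,s["eef_pos"]+r.apply([.022*np.cos(x),.022*np.sin(x),z])) for x in a]);i=q[:,1].argmin();print("flange z",z,"top edge",q[i],"x range",q[:,0].min(),q[:,0].max())
P=s["eef_pos"]+r.apply([0,0,.0827]);print("tip pred px scene",proj(sc,P),"flange",proj(sc,s["eef_pos"]+r.apply([0,0,.0147])))
crop(sc,255,170,80,90,7,"s5c.png");cv2.imwrite("pics/x.png",0*sc["frame"])
crop(w,190,170,130,150,4,"w5d.png")
E
```

```text
[0.5891 0.0985 0.2312] hole [0.5908 0.101  0.1   ]
stand hole4 same offset: see earlier
flange z 0.0117 top edge [253.028  199.6018] x range 214.74239873238682 291.38214546053734
flange z 0.0177 top edge [253.0568 196.6171] x range 216.05403379114813 290.12387826121176
tip pred px scene [293.001 232.246] flange [297.0587 206.2791]
```

View pics/s5c.png

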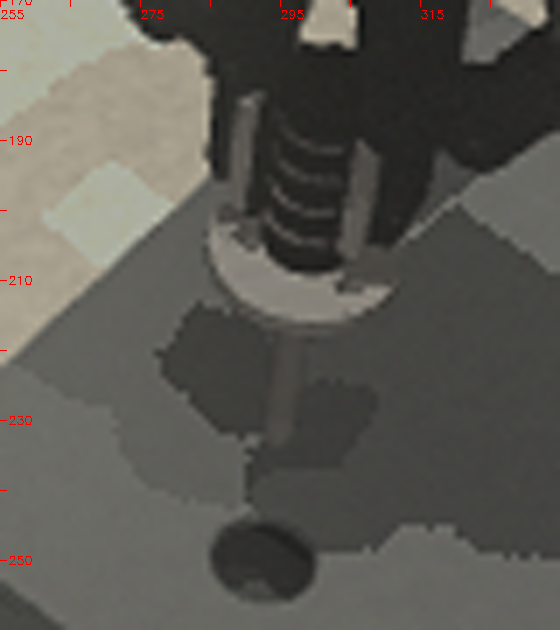

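View pics/w5d.png

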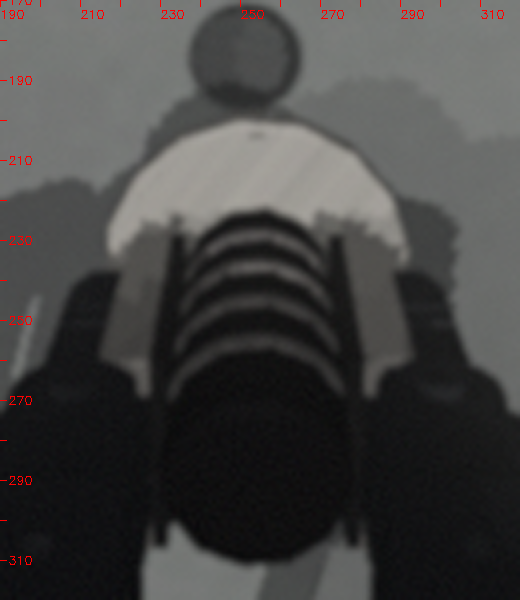

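The flange and tip match the predictions for a pin centred in the grip (flange edge 199.6 predicted, about 200 seen; tip within 1 px after bias). The wrist view puts the hole about 2 mm from the TCP axis, so I'll shift 1.5 mm on each axis and go down into the hole.

Emit:
{"op": "arm_command", "data": {
  "steps": [
    [[0, 0, 0], [0.0015, -0.0015, 0.02], -1],
    [[0, 0, 0], [0.0015, -0.0015, 0.035], -1],
    [[0, 0, 0], [0.0015, -0.0015, 0.045], -1],
    [[0, 0, 0], [0.0015, -0.0015, 0.055], -1],
    [[0, 0, 0], [0.0015, -0.0015, 0.065], -1],
    [[0, 0, 0], [0.0015, -0.0015, 0.075], -1],
    [[0, 0, 0], [0.0015, -0.0015, 0.075], -1],
    [[0, 0, 0], [0.0015, -0.0015, 0.075], -1]
  ]
}}

```text
time: 7.75
eef_pos: [0.5906, 0.1007, 0.1567]
tcp_rot: [0.99, 0.138, 0.0, 0.0]
contact_force: [0.4, -0.3, -0.2]
opening: 0.219
```

```bash
python3 - <<'E'
from h import *
go([.5903,.1006,.1245],.28)
w=cam("scene");crop(w,235,150,130,110,6,"s6c.png")
E
```

```text
t 7.75 pos [0.5906 0.1007 0.1567] shift [-0.0003  0.      0.0322]
turn [ 0.0001 -0.0007 -0.0027]
yaw [-0.0001 -0.0007  0.2773] F [ 0.3848 -0.3357 -0.2437] open 0.21885741393637803
```

View pics/s6c.png

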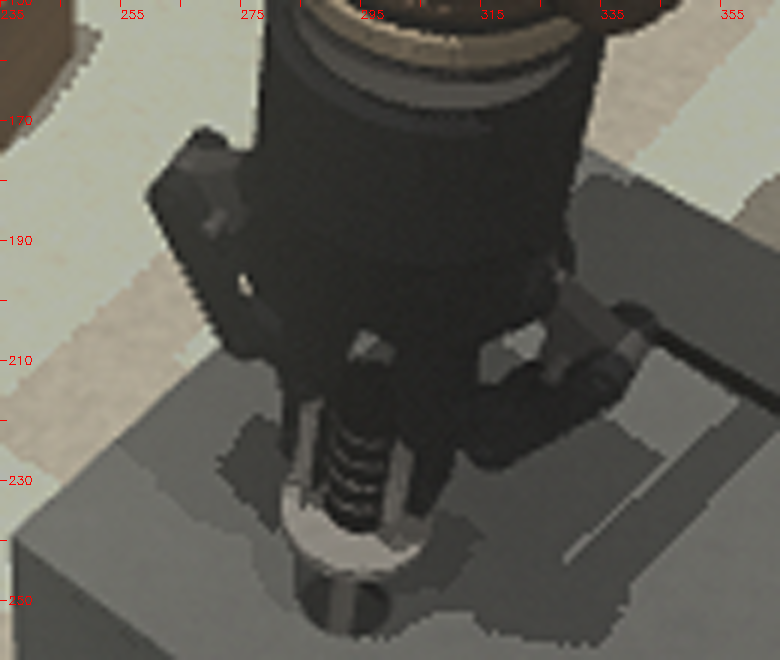

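The shaft is inside the hole, centred, with no contact force. I'll push to 58 mm depth.

Emit:
{"op": "arm_command", "data": {
  "steps": [
    [[0, 0, 0], [0, 0, 0.01], -1],
    [[0, 0, 0], [0, 0, 0.016], -1],
    [[0, 0, 0], [0, 0, 0.021], -1],
    [[0, 0, 0], [0, 0, 0.026], -1],
    [[0, 0, 0], [0, 0, 0.03], -1],
    [[0, 0, 0], [0, 0, 0.032], -1],
    [[0, 0, 0], [0, 0, 0.032], -1],
    [[0, 0, 0], [0, 0, 0.032], -1]
  ]
}}

```text
time: 8.8
eef_pos: [0.591, 0.1007, 0.1253]
tcp_rot: [0.99, 0.138, 0.001, 0.0]
contact_force: [-0.9, -0.0, 5.1]
opening: 0.213
```

```bash
python3 - <<'E'
from h import *
go([.5903,.1006,.1245],.28)
w=cam("scene");cv2.imwrite("pics/scene7.png",w["frame"][:,:,::-1])
w=cam("top");cv2.imwrite("pics/top7.png",w["frame"][:,:,::-1])
E
```

```text
t 8.8 pos [0.591  0.1007 0.1253] shift [-0.0007 -0.0001  0.0008]
turn [ 0.0004 -0.0018 -0.0027]
yaw [-0.0004 -0.0018  0.2773] F [-0.8566 -0.0351  5.0922] open 0.21331599759399092
```

View pics/scene7.png

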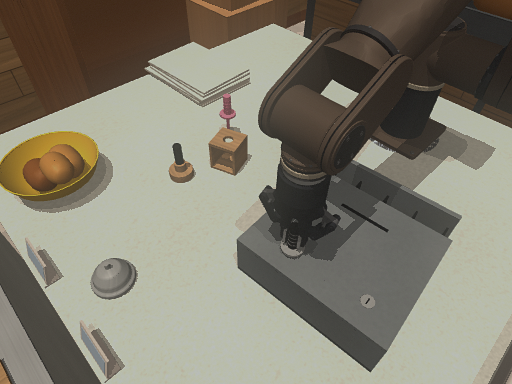

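View pics/top7.png

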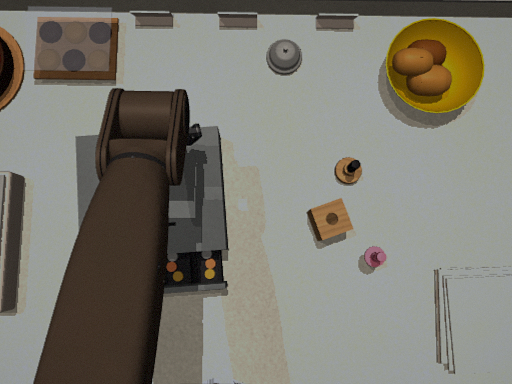

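The drawer is out: coins show at top (180–210,265) and its rim at scene (400,200). Withdrawing straight up.

Emit:
{"op": "arm_command", "data": {
  "steps": [
    [[0, 0, 0], [0, 0, 0], -1],
    [[0, 0, 0], [0, 0, -0.015], -1],
    [[0, 0, 0], [0, 0, -0.035], -1],
    [[0, 0, 0], [0, 0, -0.06], -1],
    [[0, 0, 0], [0, 0, -0.085], -1],
    [[0, 0, 0], [0, 0, -0.105], -1],
    [[0, 0, 0], [0, 0, -0.108], -1],
    [[0, 0, 0], [0, 0, -0.108], -1]
  ]
}}

```text
time: 9.9
eef_pos: [0.5904, 0.1007, 0.2327]
tcp_rot: [0.99, 0.138, 0.0, -0.0]
contact_force: [-0.3, 0.2, -1.1]
opening: 0.216
```

```bash
python3 - <<'E'
from h import *
go([.4559,-.2283,.233],.28)
w=cam("scene");cv2.imwrite("pics/scene8.png",w["frame"][:,:,::-1])
w=cam("wrist");crop(w,190,170,130,150,4,"w8.png")
E
```

```text
t 9.9 pos [0.5904 0.1007 0.2327] shift [-0.2194  0.2796 -0.0005]
turn [ 0.0001 -0.0008 -0.0028]
yaw [-0.0001 -0.0008  0.2772] F [-0.3172  0.2016 -1.1418] open 0.21585371945045365
```

View pics/scene8.png

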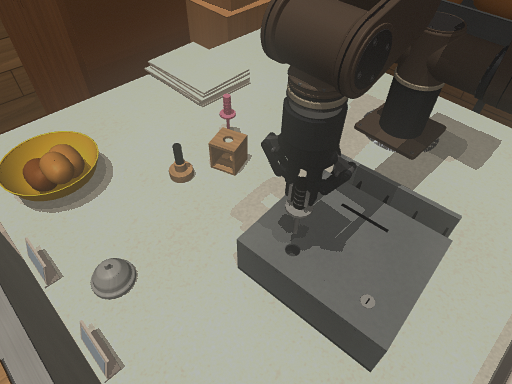

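View pics/w8.png

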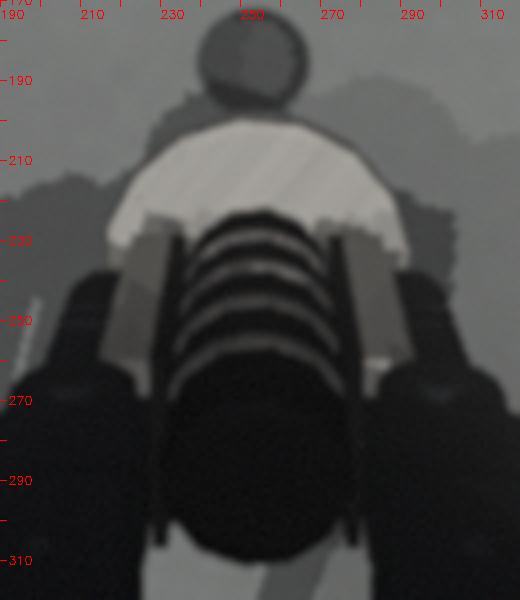

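The pin hasn't slipped in the grip (identical view) and the drawer stays open. Moving back over the stand hole.

Emit:
{"op": "arm_command", "data": {
  "steps": [
    [[0, 0, 0], [-0.02, 0.025, 0], -1],
    [[0, 0, 0], [-0.049, 0.062, 0], -1],
    [[0, 0, 0], [-0.078, 0.1, 0], -1],
    [[0, 0, 0], [-0.108, 0.137, 0], -1],
    [[0, 0, 0], [-0.137, 0.175, 0], -1],
    [[0, 0, 0], [-0.166, 0.212, 0], -1],
    [[0, 0, 0], [-0.195, 0.249, 0], -1],
    [[0, 0, 0], [-0.211, 0.27, 0], -1],
    [[0, 0, 0], [-0.219, 0.2795, 0], -1],
    [[0, 0, 0], [-0.219, 0.2795, 0], -1],
    [[0, 0, 0], [-0.219, 0.2795, 0], -1]
  ]
}}

```text
time: 11.38
eef_pos: [0.4561, -0.2271, 0.2314]
tcp_rot: [0.99, 0.139, -0.001, -0.001]
contact_force: [-0.5, 0.3, -1.4]
opening: 0.218
```

```bash
python3 - <<'E'
from h import *
go([.4555,-.2285,.0977],.28)
w=cam("wrist");crop(w,195,115,120,100,6,"w9.png")
w=cam("scene");crop(w,170,50,120,130,4,"s9.png")
s=get_state();r=R.from_quat(s["tcp_rot"]);print("tip",proj(w,s["eef_pos"]+r.apply([0,0,.0827])),"hole",proj(w,[.4555,-.2285,.08]))
E
```

```text
t 11.375 pos [ 0.4561 -0.2271  0.2314] shift [-0.0009  0.0013  0.1337]
turn [-0.0012  0.0009 -0.0017]
yaw [0.0012 0.0009 0.2783] F [-0.5163  0.294  -1.4251] open 0.21803017411872894
tip [225.6823 115.6831] hole [226.6953 138.7545]
```

View pics/w9.png

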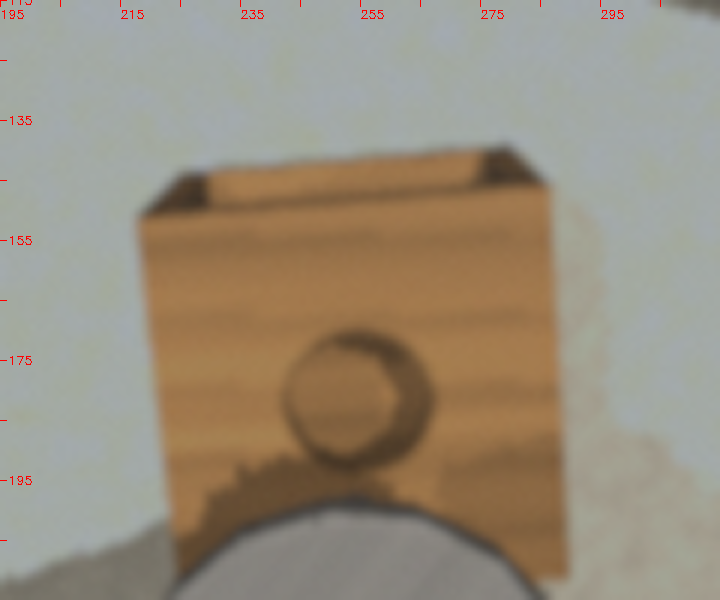

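View pics/s9.png

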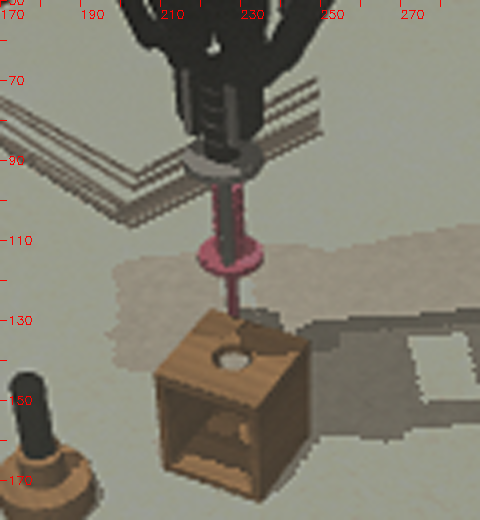

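The tip and stand hole line up in both views (tip (228,116) straight over hole (228,139)). Lowering to just before the flange seats.

Emit:
{"op": "arm_command", "data": {
  "steps": [
    [[0, 0, 0], [-0.001, 0.001, 0.03], -1],
    [[0, 0, 0], [-0.001, 0.001, 0.055], -1],
    [[0, 0, 0], [-0.001, 0.001, 0.07], -1],
    [[0, 0, 0], [-0.001, 0.001, 0.09], -1],
    [[0, 0, 0], [-0.001, 0.001, 0.11], -1],
    [[0, 0, 0], [-0.001, 0.001, 0.124], -1],
    [[0, 0, 0], [-0.001, 0.001, 0.13], -1],
    [[0, 0, 0], [-0.001, 0.001, 0.133], -1],
    [[0, 0, 0], [-0.001, 0.001, 0.134], -1],
    [[0, 0, 0], [-0.001, 0.001, 0.134], -1]
  ]
}}

```text
time: 12.72
eef_pos: [0.4557, -0.2285, 0.0982]
tcp_rot: [0.99, 0.139, -0.0, 0.0]
contact_force: [-0.6, 0.1, -1.1]
opening: 0.218
```

```bash
python3 - <<'E'
from h import *
go([.4555,-.2285,.0977],.28)
w=cam("scene");crop(w,180,90,90,90,6,"s10.png")
E
```

```text
t 12.725 pos [ 0.4557 -0.2285  0.0982] shift [-0.0002 -0.0001  0.0005]
turn [ 0.0002  0.0002 -0.0012]
yaw [-0.0002  0.0002  0.2788] F [-0.6051  0.0936 -1.1323] open 0.2176866423462487
```

View pics/s10.png

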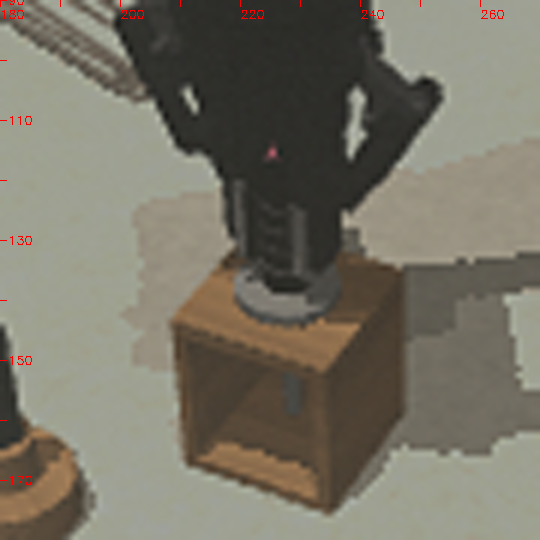

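The pin is in the stand and the shaft shows inside, but the force still reads its hanging weight. I'll lower about 1 mm more, until it takes load.

Emit:
{"op": "arm_command", "data": {
  "steps": [
    [[0, 0, 0], [0, 0, 0.001], -1],
    [[0, 0, 0], [0, 0, 0.0015], -1],
    [[0, 0, 0], [0, 0, 0.0015], -1]
  ]
}}

```text
time: 13.15
eef_pos: [0.4559, -0.2287, 0.0977]
tcp_rot: [0.99, 0.139, -0.0, 0.0]
contact_force: [-2.8, 1.9, 5.6]
opening: 0.216
```

Seated, with 5.6 N of upward reaction. Opening slowly.

Emit:
{"op": "arm_command", "data": {
  "steps": [
    [[0, 0, 0], [0, 0, -0.0005], -0.4],
    [[0, 0, 0], [0, 0, -0.0005], -0.2],
    [[0, 0, 0], [0, 0, -0.0005], 0.2],
    [[0, 0, 0], [0, 0, -0.0005], 0.6],
    [[0, 0, 0], [0, 0, -0.0005], 1],
    [[0, 0, 0], [0, 0, -0.0005], 1],
    [[0, 0, 0], [0, 0, -0.0005], 1],
    [[0, 0, 0], [0, 0, -0.0005], 1],
    [[0, 0, 0], [0, 0, -0.0005], 1]
  ]
}}

```text
time: 14.28
eef_pos: [0.4559, -0.2287, 0.0982]
tcp_rot: [0.99, 0.139, -0.0, 0.0]
contact_force: [-0.1, 0.3, 0.2]
opening: 0.999
```

```bash
python3 - <<'E'
from h import *
go([.4555,-.2285,.0977],.28)
w=cam("wrist");cv2.imwrite("pics/w11.png",w["frame"][:,:,::-1])
E
```

```text
t 14.275 pos [ 0.4559 -0.2287  0.0982] shift [-0.0004 -0.0003  0.0005]
turn [ 0.0004  0.0001 -0.0012]
yaw [-0.0004  0.0001  0.2788] F [-0.0622  0.3497  0.1922] open 0.9992571217069781
```

View pics/w11.png

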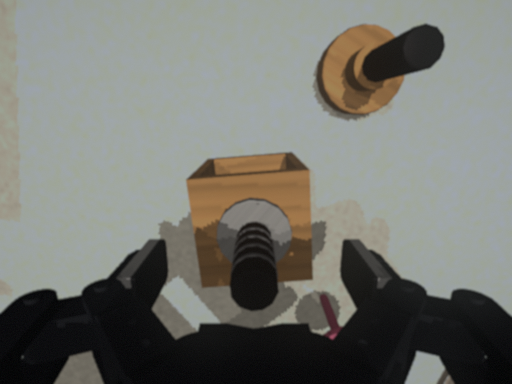

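The pin is standing free between the open fingers. Retreating straight up.

Emit:
{"op": "arm_command", "data": {
  "steps": [
    [[0, 0, 0], [0, 0, -0.02], 1],
    [[0, 0, 0], [0, 0, -0.05], 1],
    [[0, 0, 0], [0, 0, -0.09], 1],
    [[0, 0, 0], [0, 0, -0.13], 1],
    [[0, 0, 0], [0, 0, -0.17], 1],
    [[0, 0, 0], [0, 0, -0.18], 1],
    [[0, 0, 0], [0, 0, -0.18], 1],
    [[0, 0, 0], [0, 0, -0.18], 1]
  ]
}}

```text
time: 15.32
eef_pos: [0.4551, -0.228, 0.2759]
tcp_rot: [0.99, 0.139, -0.001, -0.001]
contact_force: [-0.5, 0.8, -0.3]
opening: 1.0
```

```bash
python3 - <<'E'
from h import *
go([.4555,-.2285,.0977],.28)
w=cam("scene");crop(w,180,90,90,90,6,"s12.png");cv2.imwrite("pics/scene12.png",w["frame"][:,:,::-1])
w=cam("wrist");crop(w,195,115,120,100,6,"w12.png")
t=cam("top");cv2.imwrite("pics/top12.png",t["frame"][:,:,::-1])
E
```

```text
t 15.325 pos [ 0.4551 -0.228   0.2759] shift [0.0007 0.001  0.1782]
turn [-0.0027  0.0025 -0.0011]
yaw [0.0027 0.0025 0.2789] F [-0.4712  0.8263 -0.3474] open 1.0004039055012788
```

View pics/s12.png

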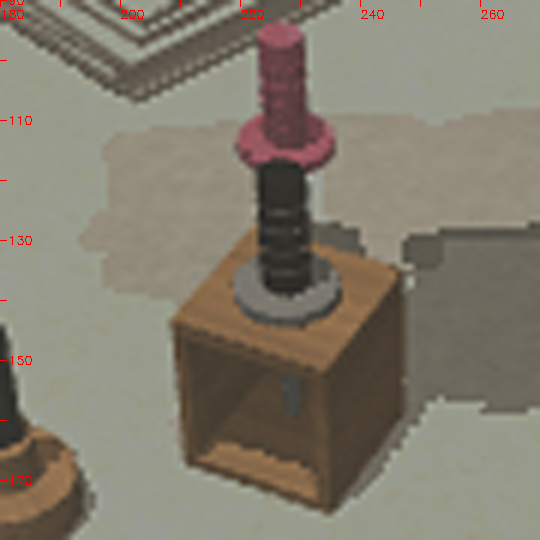

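View pics/w12.png

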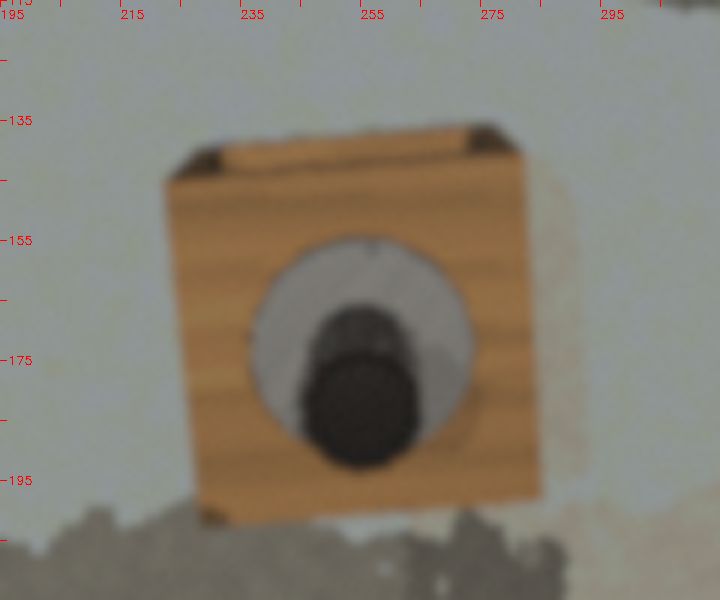

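View pics/top12.png

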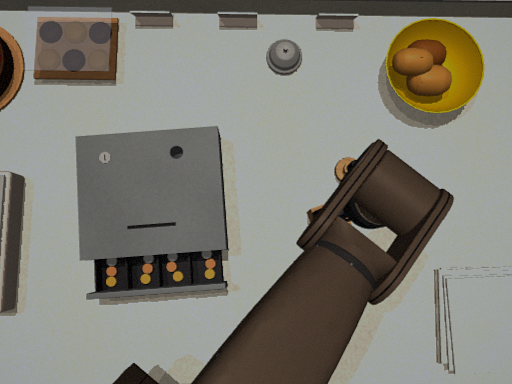

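View pics/scene12.png

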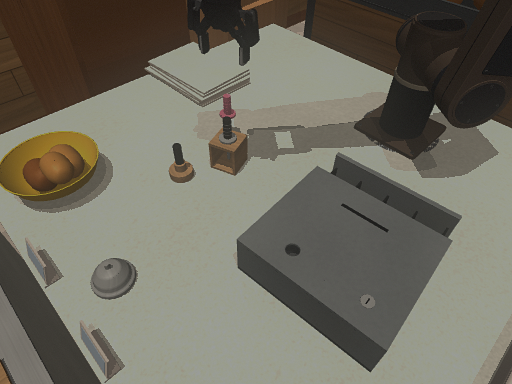

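The final views show the pin upright, with its flange flat on the stand plate (scene (228,137)). The drawer is fully out (top, row about 293), the robot is clear, and the stamp and pink pin are where they were. Handing in.

```bash
python3 - <<'E'
from plant import *
print(sign_off())
E
```

```text
the job is handed in; nothing more can be done
None
```

The till's drawer is open and the release pin is back upright in its stand, with the job handed in at about 15.5 s of the 50 s allowed.

- **What I did:** I took the steel-flanged pin from its stand and pushed it straight down through the open hole to about 57 mm below the top face. The drawer sprang open. I then lowered the pin back into the stand until it took load (5.6 N upward), released it and backed straight up.
- **Last checks:** The pin's flange lies flat on the stand plate and its shaft shows inside the frame. The drawer is out by about 75–80 mm, judged by eye from the top picture. The gripper is 0.13 m above the pin and touching nothing. The biscuit stamp and the pink pin look unmoved.
- **Disagreements:** The scene and top cameras differed by about 6 mm in y. I averaged them, then checked with the wrist camera, which agreed with the average to about 2 mm. When I first lowered the pin back it was still hanging just above the plate, so I lowered it another 1.5 mm to seat it.

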